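Draw glue from the bench pump into the glue pan

TASK

Get a shot of glue ready for the guitar top: slide the small steel pan along the bench until it stands flat with the tip of the glue pump's spout well over the inside of the bowl. Then press the pump head down to the bottom of its stroke and let it spring back up, leaving the pan under the spout. Do not work the pump without the pan under it, and do not shift the jar, the cam clamp or the brush.

Things in the scene. Friction and masses are not known exactly. Their poses are not given: they have to be found in the camera images.
- glue_pump: fixed white bottle, 66 mm across, strapped to a wooden post screwed to the bench. Origin: on the bottle's axis at bench level; z up. The spout points along its -x axis (towards the robot within 0.5 rad). The post (60 mm wide, 120 mm high) and its foot are on the +x side, x = 35 to 113 mm; elsewhere bottle and strap reach 34 mm from the axis. Grey closure 33 mm across, up to 146 mm.
- pump_head (a joint): vertical stroke of the grey pump head with its spout, in m: 0 = up (rest), 0.016 = at the bottom. A spring pushes it up: about 5 N to start it moving, about 14 N at the bottom; it comes up by itself when let go.
- pump_top (a point): middle of the top of the pump head, a round, nearly flat press pad 35 mm across on the bottle's axis, 188 mm above the bench when up; moves with the head.
- spout_tip (a point): mouth of the spout, 77 mm from the bottle's axis and 161 mm above the bench when up; moves with the head. The spout is a 10 mm thick bar, its upper face 14 mm below pump_top.
- glue_pan: loose round steel pan, about 0.16 kg: bowl 80 mm across the rim, 75 mm inside, 68 mm at the foot, 26 mm high, wall 2.5 mm. Origin: centre of its underside; z up. A flat straight handle, 14 mm wide and 6 mm thick (18 to 24 mm above the underside), runs along the pan's -x axis to 122 mm from the centre. It starts left or right of the pump, handle towards the robot within 0.5 rad.
- pan_grip (a point): a point on the middle of the handle's cross-section, 88 mm from the pan's centre along the pan's -x axis, 21 mm above its underside.
- screw_jar: bystander: closed glass jar with a steel lid, 64 mm across, 88 mm high. Origin: centre of its underside.
- cam_clamp: bystander: wooden cam clamp lying flat, a 300 mm steel bar along its x axis with two 125 mm wooden jaws towards its +y side, 24 mm thick. Origin: middle of the bar, on its underside.
- glue_brush: bystander: small flat brush lying on the bench, handle towards its -x. Origin: its underside, near the middle. (Farther left, beyond about 0.43 m from the bench's middle line, a 45 mm thick guitar body blank is clamped to the bench; it does not move.)

How it is judged:
By the outcome, as a careful person would: the job done as asked, in the order asked, and still so for the second after the job is handed in, with the robot touching nothing.
It also fails if it takes over 54 s, if anything falls off the work surface, if the arm or the gripper's body presses on something with over 40 N, if the wrist force passes 120 N, or if a joint passes its speed limit or range.

ROBOT

A 6-joint arm with a two-finger parallel gripper is mounted at the origin on the work surface. World frame = base frame: x ahead of the robot, y to its left, z up, the work surface at z = 0. Lengths are in m, angles in rad, forces in N, time in s.
With the tool pointing down it reaches from about 0.25 to 0.725 m from the base axis. Payload 4 kg.
Tool frame: the origin (TCP) lies between the finger pads; the fingertips stand 17 mm ahead of it and the grasp point (between the pads) lies 2 mm behind it (r.tip_extent is the distance from the TCP to the fingertips, in m); z points along the fingers, y is the line along which they close (so a half turn about z gives the same grasp; the last joint's range is limited). The gripper opens to 85 mm and grips with 20 to 120 N. Pads are 22 mm wide; open, the fingers measure 114 mm over their backs; the gripper's body (76 mm by 85 mm) begins 54 mm behind the grasp point. The pads swing forward as they close: fully open they stand 13 mm farther back than shut.
Start: joints at [-1.247, 0.241, 0.005, 1.335, 0, 1.571], TCP at [0.159, -0.474, 0.248] pointing down, gripper open.
Joint ranges: [-2.72, 2.72], [-1.05, 1.87], [-1.09, 1.28], [-1.99, 2.15], [-1.42, 1.44], [-3.14, 3.14]. Speed limits (rad/s): [2.79, 2.79, 3.14, 3.14, 3.14, 3.14].

INTERFACE

Orientations are given as a rotation vector (axis times angle).
In Python, from station import r gives the robot as it stands.
- The arm moves only by the shell command python3 shift.py [FORCE], which reads ROWS from standard input. ROWS is a JSON list of rows, 1 to 8 of them, each an object with the fields sx, sy, sz (the shift in parts of the range, where 1.0 means 0.75 m), turn (a turn about the tool's z in normalised numbers (1 is 2 rad)), aperture (the finger opening in m); a field left out counts as zero (the opening has to be given); each row shifts and turns the commanded pose from where the row before left it, along the tool's axes as they then stand; what a row does not reach is not made up. A row lasts 1/12 s, in which the tool goes at most 0.0417 m and 0.125 rad, less where a joint would pass 70% of its speed; a pose out of reach is approached as far as the arm can. The fingers move at their own pace and stop on an object; FORCE is the grip in N (left out, the last holds). Time passes only in rows, so rows that do not move let the fingers close. It prints the time, the measured TCP pose, the force, the opening and the grip force at its end. Input that does not fit is refused with a message, and nothing moves.
- r.state(): the state, without advancing time (a new reading comes with each control period).
- r.camera(name): name is "scene" or "top"; returns a dict with "img" (384x512x3 uint8, red, green, blue), "fx", "fy", "cx", "cy" (pixels), "world_to_cam" (4x4, takes a point from world to camera coordinates). Camera axes: x right, y up, looking along -z (the intrinsics and any distortion apply to the point x, -y, -z); pixel columns grow to the right and rows downward; lengths in m; the calibration is good to about 2 mm. A picture is of the moment at which its call begins. There is no depth.
- r.close_job(): hands the job in; it is judged then, once.
The state is a dict: "time": time; "q": joint angles; "joint_velocities": joint speeds; "effort": joint torques, N m; "ee_pos": TCP position; "eef_rot": TCP orientation; "force": force on the tool from outside, world axes, zero at the start; "ft_torque": the same for the moment, N m; "finger_gap": finger opening in m; "grip_force": force on a finger pad.
Only numpy, scipy, OpenCV 4.12 (cv2) and the standard library are available. Lean on these libraries where they do the work, as an engineer would, in place of code of your own. Each camera call takes 0.05 s, during which the arm holds its last target. There are 200 camera calls.

## Working session

There is one attempt and no reset: what is moved stays moved. The work goes in short steps, Python scripts to look and compute and a shell command to move; the robot and the scene stay as the last step left them, time stands still between calls to the robot, and variables do not carry over. Pictures are saved under pics/ and viewed, at most 10 in all, crops included, and the job is handed in when it is done.

```bash
ls; mkdir -p pics; python3 - <<'E'
from station import r
import cv2
for n in("scene","top"):
    c=r.camera(n);cv2.imwrite(f"pics/{n}0.png",c["img"][:,:,::-1])
    print(n,c["fx"],c["fy"],c["cx"],c["cy"],[k for k in c]);print(c["world_to_cam"].round(4).tolist())
s=r.state();print(s)
E
```

```text
pics
shift.py
station.py
scene 348.4312681280385 348.4312681280385 254.77379950971977 193.90527516369102 ['img', 'fx', 'fy', 'cx', 'cy', 'world_to_cam']
[[0.6443, 0.7647, -0.0108, -0.3021], [-0.4452, 0.3866, 0.8077, 0.1676], [0.6218, -0.5156, 0.5895, -1.3637], [0.0, 0.0, 0.0, 1.0]]
top 426.3871116502764 426.3871116502764 253.21854482258206 193.34282531424532 ['img', 'fx', 'fy', 'cx', 'cy', 'world_to_cam']
[[0.048, -0.9988, -0.0036, -0.0729], [0.975, 0.0461, 0.2172, -0.5805], [-0.2168, -0.0139, 0.9761, -1.2306], [0.0, 0.0, 0.0, 1.0]]
{'time': 0.1, 'q': array([-1.24701587e+00,  2.41325350e-01,  3.88595178e-03,  1.33518499e+00,
       -4.43489247e-05,  1.57082638e+00]), 'joint_velocities': array([ 0.00195012, -0.00248681,  0.00329075, -0.00105942,  0.00067573,
       -0.00032795]), 'effort': array([-8.77482616e-04, -3.73137760e+01,  2.53010595e+01,  1.08430334e-02,
       -3.29546958e-05, -9.94072025e-07]), 'ee_pos': array([ 0.15890045, -0.47353529,  0.24751838]), 'eef_rot': array([-3.09874840e+00, -5.06038344e-01,  5.31331529e-04]), 'force': array([0.53447515, 0.69769411, 0.51473799]), 'ft_torque': array([-0.05018853,  0.04649504, -0.02353556]), 'grip_force': 0.0, 'finger_gap': 0.08555171703320294}
```

View pics/scene0.png

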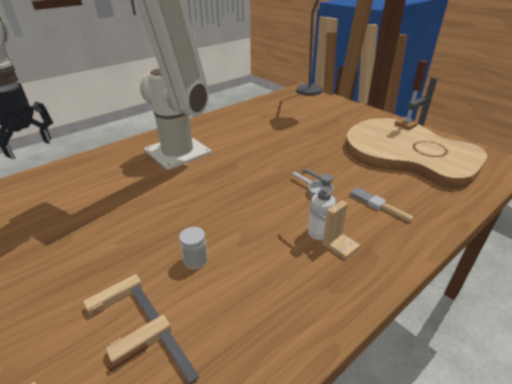

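View pics/top0.png

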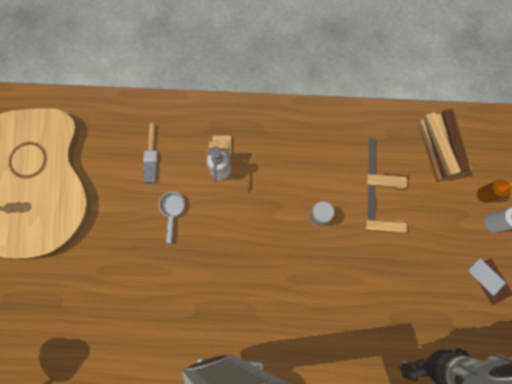

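The top view shows the pan near (172,204) with its handle down to (170,242), the pump head near (219,165), the brush at (150,155) and the jar at (322,213). The scene view shows the pump at (322,205) with the pan partly behind it. I'll zoom in next.

```bash
cat > h.py <<'E'
import numpy as np,cv2
from station import r
def ray(c,u,v,z):
    W=c["world_to_cam"];R=W[:3,:3];o=-R.T@W[:3,3]
    d=R.T@np.array([(u-c["cx"])/c["fx"],-(v-c["cy"])/c["fy"],-1.])
    return o+d*(z-o[2])/d[2]
def proj(c,p):
    q=c["world_to_cam"]@np.append(p,1);return np.array([c["cx"]-c["fx"]*q[0]/q[2],c["cy"]+c["fy"]*q[1]/q[2]])
E
python3 - <<'E'
from h import *
t=r.camera("top");s=r.camera("scene")
a=cv2.resize(t["img"][110:260,130:250],None,fx=5,fy=5,interpolation=cv2.INTER_CUBIC)[:600]
a=cv2.resize(t["img"][125:250,130:250],None,fx=4.8,fy=4.8,interpolation=cv2.INTER_CUBIC)
cv2.imwrite("pics/t1.png",a[:,:,::-1])
b=cv2.resize(s["img"][160:265,280:420],None,fx=5.5,fy=5.5,interpolation=cv2.INTER_CUBIC)
cv2.imwrite("pics/s1.png",b[:,:,::-1])
hsv=cv2.cvtColor(t["img"],cv2.COLOR_RGB2HSV)
m=((hsv[...,1]<70)&(hsv[...,2]>70)).astype(np.uint8)
m[:100]=0;m[260:]=0
n,l,st,ce=cv2.connectedComponentsWithStats(m)
for i in range(1,n):
    if st[i,4]>20: print(st[i],ce[i].round(1),ray(t,*ce[i],.02).round(3))
E
```

```text
[430 100  82   4 180] [480.7 100.8] [ 0.94  -0.778  0.02 ]
[369 139   7  35 198] [371.9 156.2] [ 0.733 -0.418  0.02 ]
[207 147  25  34 627] [218.4 162.9] [0.687 0.071 0.02 ]
[143 150  15  33 433] [149.9 165.6] [0.668 0.289 0.02 ]
[368 186   7  34 186] [371.2 202.2] [ 0.582 -0.414  0.02 ]
[159 192  26  52 680] [171.1 209.5] [0.529 0.209 0.02 ]
[310 201  25  24 450] [321.9 212.8] [ 0.541 -0.261  0.02 ]
[484 207  28  25 520] [499.  220.6] [ 0.543 -0.807  0.02 ]
```

View pics/t1.png

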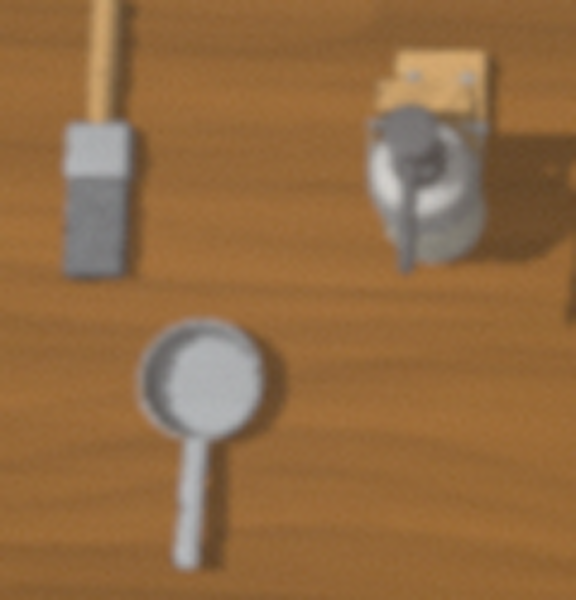

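View pics/s1.png

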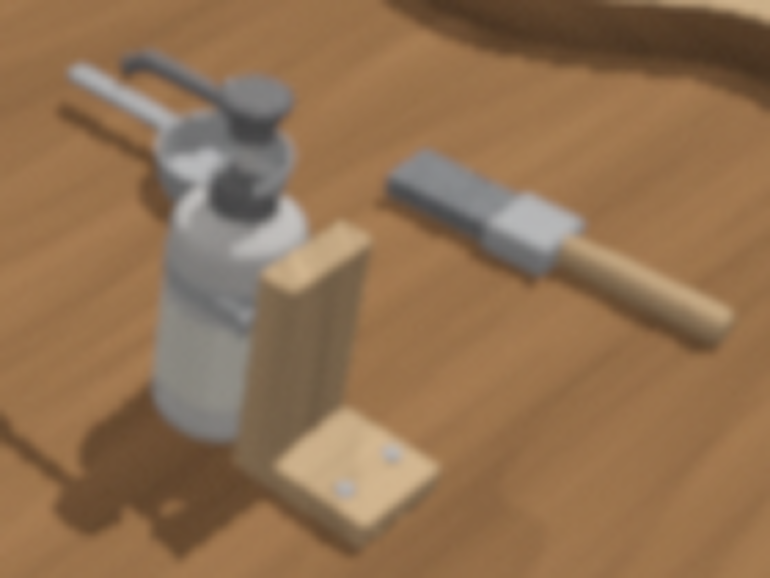

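The top crop shows the pan rim centre at crop (201,380), handle end (187,568), press pad (410,131) and spout tip (405,268). The scene crop shows the pad at (257,97), spout end (130,65), handle end (80,75).

```bash
python3 - <<'E'
from h import *
t=r.camera("top");s=r.camera("scene")
T=lambda u,v:((u+.5)/4.8-.5+130,(v+.5)/4.8-.5+125)
S=lambda u,v:((u+.5)/5.5-.5+280,(v+.5)/5.5-.5+160)
pc=ray(t,*T(201,380),.026)
# rim from mask: fit circle of upper part
hsv=cv2.cvtColor(t["img"],cv2.COLOR_RGB2HSV);m=((hsv[...,1]<70)&(hsv[...,2]>70))
ys,xs=np.nonzero(m[192:217,155:190]);print("mask rim box",xs.min()+155,xs.max()+155,ys.min()+192)
he=ray(t,*T(187,568),.024)
pt=ray(t,*T(410,131),.188);pt2=ray(s,*S(257,97),.188)
st=ray(t,*T(405,268),.161);st2=ray(s,*S(131,68),.166)
print("pan",pc,"hend",he,np.linalg.norm(pc-he),"yaw",np.arctan2(*(pc-he)[1::-1]))
print("hend scene",ray(s,*S(80,75),.022))
print("pumptop",pt,pt2,"spout",st,st2,np.linalg.norm((pt-st)[:2]))
print("yaw",np.arctan2(*(pt-st)[1::-1]),np.arctan2(*(pt2-st2)[1::-1]))
print("bottle base T",ray(t,*T(440,262),.0), "jar",ray(t,321.9,212.8,.088))
E
```

```text
mask rim box 159 184 192
pan [0.54652045 0.2077834  0.026     ] hend [0.42497658 0.20618255 0.024     ] 0.12157086194021316 yaw 0.013170229142425438
hend scene [0.4352286  0.20373679 0.022     ]
pumptop [0.66937826 0.06550846 0.188     ] [0.67635942 0.05955074 0.188     ] spout [0.59377704 0.06580963 0.161     ] [0.59961012 0.06091134 0.166     ] 0.07560181192678164
yaw -0.00398372597063578 -0.017725932721269468
bottle base T [0.63919339 0.06049027 0.        ] jar [ 0.52885684 -0.25042639  0.088     ]
```

Careful with the scale: shifts go in shares of 0.75 m and turns go in shares of 2 rad. That gives: 0.04 m is 0.0533, 0.103 rad is 0.0515.

```bash
echo '[{"turn":0.0515, "aperture":0.085}, {"turn":0.0515, "aperture":0.085}, {"turn":0.0515, "aperture":0.085}, {"sx":0.0533, "aperture":0.085}, {"sx":0.0533, "aperture":0.085}, {"sx":0.0533, "aperture":0.085}, {"sx":0.0533, "aperture":0.085}, {"sx":0.0533, "aperture":0.085}]' | python3 shift.py 30; echo '[{"sx":0.04, "sy":-0.0267, "aperture":0.085}, {"sx":0.04, "sy":-0.0267, "aperture":0.085}, {"sx":0.0267, "sy":-0.0467, "aperture":0.085}, {"sx":0.0267, "sy":-0.0467, "aperture":0.085}, {"sy":-0.0533, "aperture":0.085}, {"sy":-0.0533, "aperture":0.085}, {"sy":-0.0533, "aperture":0.085}, {"sy":-0.0533, "aperture":0.085}]' | python3 shift.py; echo '[{"sy":-0.0533, "aperture":0.085}, {"sy":-0.0533, "aperture":0.085}, {"sy":-0.0533, "aperture":0.085}, {"sy":-0.0533, "aperture":0.085}, {"sy":-0.0533, "aperture":0.085}, {"sy":-0.0533, "aperture":0.085}, {"sy":-0.0533, "aperture":0.085}, {"sy":-0.0533, "aperture":0.085}]' | python3 shift.py; python3 -c "
from station import r
print(r.tip_extent,r.state()['eef_rot'])"
```

```text
time: 0.97
ee_pos: [0.3608, -0.4708, 0.2483]
eef_rot: [3.141, 0.023, 0.0]
force: [-0.7, -0.3, -0.2]
finger_gap: 0.085
grip_force: 0.0
time: 1.63
ee_pos: [0.4548, -0.1977, 0.2481]
eef_rot: [-3.141, -0.023, 0.0]
force: [0.3, 0.3, -0.2]
finger_gap: 0.085
grip_force: 0.0
time: 2.3
ee_pos: [0.4512, 0.0587, 0.2502]
eef_rot: [-3.087, -0.152, 0.005]
force: [-0.3, 0.2, -0.5]
finger_gap: 0.085
grip_force: 0.0
0.017 [-3.0869508  -0.15164631  0.00517532]
```

```bash
echo '[{"sy":-0.04, "aperture":0.085}, {"sy":-0.04, "aperture":0.085}, {"sy":-0.04, "aperture":0.085}, {"sy":-0.04, "aperture":0.085}, {"aperture":0.085}, {"aperture":0.085}, {"aperture":0.085}]' | python3 shift.py
```

```text
time: 2.88
ee_pos: [0.4461, 0.1098, 0.2585]
eef_rot: [-3.028, -0.271, 0.016]
force: [-0.9, 0.4, 0.3]
finger_gap: 0.0853
grip_force: 0.0
```

```bash
python3 -c "
from station import r
import numpy as np
from scipy.spatial.transform import Rotation as R
s=r.state();print(s['q'].round(3));print(R.from_rotvec(s['eef_rot']).as_matrix().round(3))"
```

```text
[ 0.178  0.156 -0.079  1.338  0.102  3.141]
[[ 0.984  0.177 -0.019]
 [ 0.178 -0.979  0.1  ]
 [-0.001 -0.102 -0.995]]
```

Joint 6 has hit its limit, so I need the half-turned grasp.

Converted, -0.125 rad is -0.0625.

```bash
for i in 1 ; do echo '[{"turn":-0.0625, "aperture":0.085}, {"turn":-0.0625, "aperture":0.085}, {"turn":-0.0625, "aperture":0.085}, {"turn":-0.0625, "aperture":0.085}, {"turn":-0.0625, "aperture":0.085}, {"turn":-0.0625, "aperture":0.085}, {"turn":-0.0625, "aperture":0.085}, {"turn":-0.0625, "aperture":0.085}]' | python3 shift.py; echo '[{"turn":-0.0625, "aperture":0.085}, {"turn":-0.0625, "aperture":0.085}, {"turn":-0.0625, "aperture":0.085}, {"turn":-0.0625, "aperture":0.085}, {"turn":-0.0625, "aperture":0.085}, {"turn":-0.0625, "aperture":0.085}, {"turn":-0.0625, "aperture":0.085}, {"turn":-0.0625, "aperture":0.085}]' | python3 shift.py;echo '[{"turn":-0.0625, "aperture":0.085}, {"turn":-0.0625, "aperture":0.085}, {"turn":-0.0625, "aperture":0.085}, {"turn":-0.0625, "aperture":0.085}, {"turn":-0.0625, "aperture":0.085}, {"turn":-0.0625, "aperture":0.085}, {"aperture":0.085}, {"aperture":0.085}]' | python3 shift.py; done; python3 -c "
from station import r
import numpy as np
from scipy.spatial.transform import Rotation as R
s=r.state();print(s['q'].round(3));print(R.from_rotvec(s['eef_rot']).as_matrix().round(3))"
```

```text
time: 3.55
ee_pos: [0.4461, 0.1094, 0.2584]
eef_rot: [-2.528, -1.7, -0.061]
force: [-0.7, 0.1, 0.6]
finger_gap: 0.0849
grip_force: 0.0
time: 4.22
ee_pos: [0.4461, 0.1094, 0.2584]
eef_rot: [-1.417, -2.73, -0.123]
force: [-1.3, -0.1, 0.5]
finger_gap: 0.085
grip_force: 0.0
time: 4.88
ee_pos: [0.4461, 0.1096, 0.2585]
eef_rot: [-0.336, -3.089, -0.152]
force: [-0.2, 0.7, 0.1]
finger_gap: 0.0855
grip_force: 0.0
[ 0.177  0.156 -0.079  1.338  0.102  0.394]
[[-0.976  0.216 -0.019]
 [ 0.213  0.972  0.1  ]
 [ 0.041  0.094 -0.995]]
```

The wrist picked up a 0.1 rad tilt at the limit. Pressing gently on the opposite joint-6 limit should cancel it, by symmetry.

Converted, -0.125 rad is -0.0625.

```bash
cat > st.py <<'E'
from station import r
from scipy.spatial.transform import Rotation as R
s=r.state();print(s['q'].round(3),s['ee_pos'].round(4));print(R.from_rotvec(s['eef_rot']).as_matrix().round(3).tolist())
E
echo '[{"turn":-0.0625, "aperture":0.085}, {"turn":-0.0625, "aperture":0.085}, {"turn":-0.0625, "aperture":0.085}, {"turn":-0.0625, "aperture":0.085}, {"turn":-0.0625, "aperture":0.085}, {"turn":-0.0625, "aperture":0.085}, {"turn":-0.0625, "aperture":0.085}, {"turn":-0.0625, "aperture":0.085}]' | python3 shift.py >/dev/null; echo '[{"turn":-0.0625, "aperture":0.085}, {"turn":-0.0625, "aperture":0.085}, {"turn":-0.0625, "aperture":0.085}, {"turn":-0.0625, "aperture":0.085}, {"turn":-0.0625, "aperture":0.085}, {"turn":-0.0625, "aperture":0.085}, {"turn":-0.0625, "aperture":0.085}, {"turn":-0.0625, "aperture":0.085}]' | python3 shift.py>/dev/null;echo '[{"turn":-0.0625, "aperture":0.085}, {"turn":-0.0625, "aperture":0.085}, {"turn":-0.0625, "aperture":0.085}, {"turn":-0.0625, "aperture":0.085}, {"turn":-0.0625, "aperture":0.085}, {"turn":-0.0625, "aperture":0.085}, {"turn":-0.0625, "aperture":0.085}, {"turn":-0.0625, "aperture":0.085}]' | python3 shift.py>/dev/null; python3 st.py; echo '[{"turn":-0.0625, "aperture":0.085}, {"turn":-0.0625, "aperture":0.085}, {"turn":-0.0625, "aperture":0.085}, {"turn":-0.0625, "aperture":0.085}, {"turn":-0.0625, "aperture":0.085}, {"aperture":0.085}]' | python3 shift.py; python3 st.py
```

```text
[ 0.178  0.156 -0.079  1.338  0.102 -2.612] [0.4461 0.1098 0.2585]
[[0.938, -0.345, -0.019], [-0.342, -0.934, 0.1], [-0.053, -0.088, -0.995]]
time: 7.38
ee_pos: [0.44, 0.1349, 0.2587]
eef_rot: [-3.034, -0.368, 0.003]
force: [0.6, -0.2, -0.6]
finger_gap: 0.0849
grip_force: 0.0
[ 0.245  0.15  -0.084  1.328  0.085 -3.138] [0.44   0.1349 0.2587]
[[0.971, 0.238, -0.012], [0.238, -0.967, 0.084], [0.008, -0.085, -0.996]]
```

Converted, 0.03 m is 0.04.

```bash
echo '[{"sy":0.04, "aperture":0.085}, {"sy":0.04, "aperture":0.085}, {"sy":0.04, "aperture":0.085}, {"aperture":0.085}]' | python3 shift.py; python3 st.py
```

```text
time: 7.72
ee_pos: [0.4505, 0.0916, 0.2517]
eef_rot: [-3.086, -0.266, -0.004]
force: [0.2, 1.1, -0.2]
finger_gap: 0.0852
grip_force: 0.0
[ 0.174  0.154 -0.095  1.315  0.043 -3.14 ] [0.4505 0.0916 0.2517]
[[0.985, 0.171, -0.001], [0.171, -0.984, 0.044], [0.007, -0.043, -0.999]]
```

Converted, 0.03 m is 0.04.

```bash
echo '[{"sy":0.04, "aperture":0.085}, {"sy":0.04, "aperture":0.085}, {"sy":0.04, "aperture":0.085}, {"aperture":0.085}]' | python3 shift.py; python3 st.py
```

```text
time: 8.05
ee_pos: [0.4578, 0.0523, 0.2492]
eef_rot: [-3.132, -0.172, -0.011]
force: [-0.3, 0.1, 0.0]
finger_gap: 0.0849
grip_force: 0.0
[ 0.111  0.157 -0.097  1.309  0.005 -3.14 ] [0.4578 0.0523 0.2492]
[[0.994, 0.11, 0.007], [0.11, -0.994, 0.005], [0.007, -0.005, -1.0]]
```

Converted, 0.1245 rad is 0.0623.

```bash
echo '[{"turn":0.0623, "aperture":0.085}, {"turn":0.0623, "aperture":0.085}, {"turn":0.0623, "aperture":0.085}, {"turn":0.0623, "aperture":0.085}, {"turn":0.0623, "aperture":0.085}, {"turn":0.0623, "aperture":0.085}, {"turn":0.0623, "aperture":0.085}, {"turn":0.0623, "aperture":0.085}]' | python3 shift.py >/dev/null; echo '[{"turn":0.0623, "aperture":0.085}, {"turn":0.0623, "aperture":0.085}, {"turn":0.0623, "aperture":0.085}, {"turn":0.0623, "aperture":0.085}, {"turn":0.0623, "aperture":0.085}, {"turn":0.0623, "aperture":0.085}, {"turn":0.0623, "aperture":0.085}, {"turn":0.0623, "aperture":0.085}]' | python3 shift.py>/dev/null;echo '[{"turn":0.0623, "aperture":0.085}, {"turn":0.0623, "aperture":0.085}, {"turn":0.0623, "aperture":0.085}, {"turn":0.0623, "aperture":0.085}, {"turn":0.0623, "aperture":0.085}, {"turn":0.0623, "aperture":0.085}, {"turn":0.0623, "aperture":0.085}, {"turn":0.0623, "aperture":0.085}]' | python3 shift.py>/dev/null; echo '[{"turn":0.0623, "aperture":0.085}, {"turn":0.0623, "aperture":0.085}, {"sy":0.0533, "aperture":0.085}, {"sy":0.0533, "aperture":0.085}, {"sy":0.0533, "aperture":0.085}, {"sy":0.0453, "aperture":0.085}, {"aperture":0.085}, {"aperture":0.085}]' | python3 shift.py; python3 st.py
```

```text
time: 10.72
ee_pos: [0.4544, 0.2101, 0.2501]
eef_rot: [-0.035, 3.135, 0.01]
force: [-1.2, -0.2, -0.0]
finger_gap: 0.0852
grip_force: 0.0
[0.431 0.235 0.002 1.33  0.004 0.409] [0.4544 0.2101 0.2501]
[[-1.0, -0.022, 0.006], [-0.022, 1.0, 0.007], [-0.006, 0.007, -1.0]]
```

Converted, 0.04 m is 0.0533, -0.004 m is -0.0053.

```bash
echo '[{"sy":-0.0053, "sz":0.0533, "aperture":0.085}, {"sz":0.0533, "aperture":0.085}, {"sz":0.0533, "aperture":0.085}, {"sz":0.0533, "aperture":0.085}, {"sz":0.0467, "aperture":0.085}, {"sz":0.0267, "aperture":0.085}, {"sz":0.0173, "aperture":0.085}, {"aperture":0.085}]' | python3 shift.py 30; echo '[{"aperture":0.0}, {"aperture":0.0}, {"aperture":0}, {"aperture":0}, {"aperture":0}, {"aperture":0}, {"aperture":0}, {"aperture":0}]' | python3 shift.py; python3 st.py
```

```text
time: 11.38
ee_pos: [0.4538, 0.2035, 0.0193]
eef_rot: [-0.026, 3.141, 0.006]
force: [-0.9, 0.2, -0.8]
finger_gap: 0.0847
grip_force: 0.0
time: 12.05
ee_pos: [0.4566, 0.2064, 0.0228]
eef_rot: [-0.029, 3.134, 0.011]
force: [-0.4, -1.1, 1.9]
finger_gap: 0.0133
grip_force: 30.7
[ 0.422  0.455 -0.338  0.768  0.004  0.404] [0.4566 0.2064 0.0228]
[[-1.0, -0.019, 0.008], [-0.019, 1.0, 0.007], [-0.008, 0.007, -1.0]]
```

Converted, -0.018 m is -0.024, -0.0001 m is -0.0001.

```bash
echo '[{"sx":-0.0053, "sy":-0.024, "sz":-0.0001, "aperture":0}, {"sx":-0.0053, "sy":-0.024, "sz":-0.0001, "aperture":0}, {"sx":-0.0053, "sy":-0.024, "sz":-0.0001, "aperture":0}, {"sx":-0.0053, "sy":-0.024, "sz":-0.0001, "aperture":0}, {"sx":-0.0053, "sy":-0.024, "sz":-0.0001, "aperture":0}, {"sx":-0.0053, "sy":-0.024, "sz":-0.0001, "aperture":0}, {"sx":-0.0053, "sy":-0.024, "sz":-0.0001, "aperture":0}, {"sx":-0.0053, "sy":-0.024, "sz":-0.0001, "aperture":0}]' | python3 shift.py; echo '[{"aperture":0}, {"aperture":0}, {"aperture":0}]' | python3 shift.py; python3 st.py
python3 - <<'E'
from h import *
t=r.camera("top");s=r.camera("scene")
a=cv2.resize(t["img"][125:250,160:280],None,fx=4.8,fy=4.8,interpolation=cv2.INTER_CUBIC)
b=cv2.resize(s["img"][150:255,250:390],None,fx=5.5,fy=5.5,interpolation=cv2.INTER_CUBIC)
cv2.imwrite("pics/t2.png",a[:,:,::-1]);cv2.imwrite("pics/s2.png",b[:,:,::-1])
E
```

```text
time: 12.72
ee_pos: [0.4913, 0.0626, 0.0228]
eef_rot: [-0.031, 3.134, 0.013]
force: [-1.1, 1.7, 2.6]
finger_gap: 0.0132
grip_force: 30.8
time: 12.97
ee_pos: [0.4912, 0.0628, 0.0226]
eef_rot: [-0.028, 3.134, 0.01]
force: [0.8, -2.5, 2.8]
finger_gap: 0.0133
grip_force: 30.8
[ 0.124  0.447 -0.352  0.764  0.006  0.106] [0.4912 0.0628 0.0226]
[[-1.0, -0.018, 0.007], [-0.018, 1.0, 0.007], [-0.007, 0.006, -1.0]]
```

View pics/t2.png

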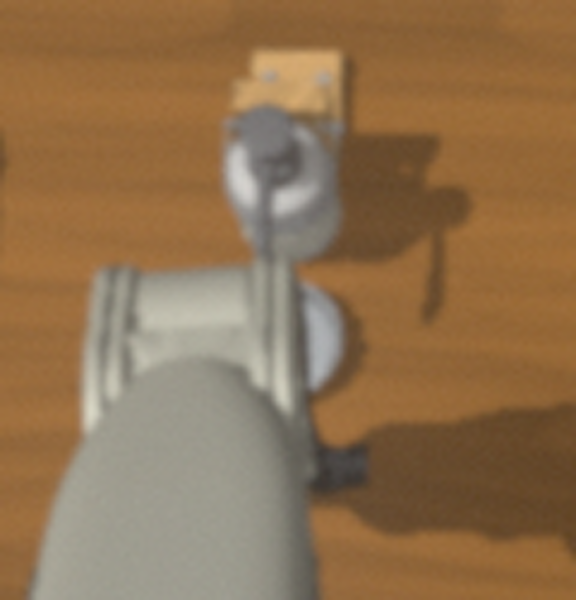

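View pics/s2.png

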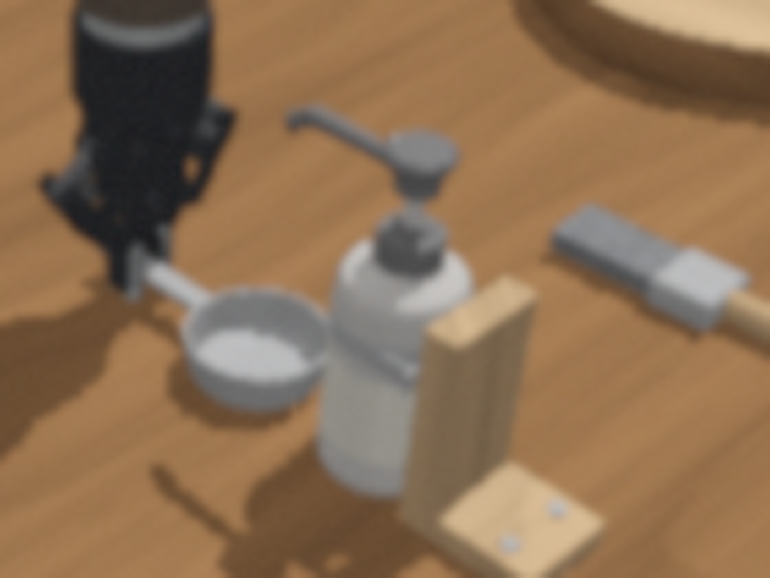

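The top view is mostly hidden by the arm; the pan's right rim is at (346,337). The scene view shows the pan flat on the bench in front of the bottle, rim ellipse from 182 to 331 with centre about (257,328).

```bash
python3 - <<'E'
from h import *
t=r.camera("top");s=r.camera("scene")
T=lambda u,v:((u+.5)/4.8-.5+160,(v+.5)/4.8-.5+125)
S=lambda u,v:((u+.5)/5.5-.5+250,(v+.5)/5.5-.5+150)
print("right rim",ray(t,*T(346,337),.026))
print("scene rim centre",ray(s,*S(257,326),.026), "l",ray(s,*S(183,325),.026),"r",ray(s,*S(331,340),.026))
print("pump",ray(s,*S(424,150),.188),"tip",ray(s,*S(299,118),.166))
for n,p in(("c",(.583,.063,.026)),("c2",(.583,.07,.026))):
  q=proj(s,p);print(n,(q-[250,150]+.5)*5.5-.5)
E
```

```text
right rim [0.58384929 0.02231331 0.026     ]
scene rim centre [0.57970896 0.06633122 0.026     ] l [0.55328341 0.0371273  0.026     ] r [0.61355205 0.08731965 0.026     ]
pump [0.67587524 0.06148736 0.188     ] tip [0.59745753 0.06528062 0.166     ]
c [257.0414915  331.48485437]
c2 [266.27156737 326.10041737]
```

Converted, -0.0025 m is -0.0033.

```bash
echo '[{"sx":-0.0033, "aperture":0}, {"sx":-0.0033, "aperture":0}, {"aperture":0}, {"aperture":0.06}, {"aperture":0.06}, {"aperture":0.06}, {"aperture":0.06}, {"aperture":0.06}]' | python3 shift.py; echo '[{"sz":-0.0267, "aperture":0.06}, {"sz":-0.04, "aperture":0.06}, {"sx":0.0133, "sz":-0.0533, "aperture":0.06}, {"sx":0.0133, "sz":-0.0533, "aperture":0.06}, {"sx":0.0133, "sz":-0.0533, "aperture":0.0}, {"sx":0.0133, "sz":-0.0533, "aperture":0}, {"sz":-0.0267, "aperture":0}, {"aperture":0}]' | python3 shift.py; python3 st.py
python3 - <<'E'
from h import *
t=r.camera("top");s=r.camera("scene")
b=cv2.resize(s["img"][150:255,250:390],None,fx=5.5,fy=5.5,interpolation=cv2.INTER_CUBIC)
cv2.imwrite("pics/s3.png",b[:,:,::-1])
E
```

```text
time: 13.83
ee_pos: [0.4959, 0.0628, 0.0223]
eef_rot: [-0.029, 3.135, 0.011]
force: [-0.1, -0.4, -0.0]
finger_gap: 0.06
grip_force: 0.0
time: 14.5
ee_pos: [0.4569, 0.0608, 0.258]
eef_rot: [-0.029, 3.123, 0.013]
force: [1.0, 0.2, -0.1]
finger_gap: 0.0117
grip_force: 0.0
[ 0.129  0.145 -0.09   1.318  0.006  0.11 ] [0.4569 0.0608 0.258 ]
[[-1.0, -0.019, 0.018], [-0.018, 1.0, 0.009], [-0.018, 0.008, -1.0]]
```

View pics/s3.png

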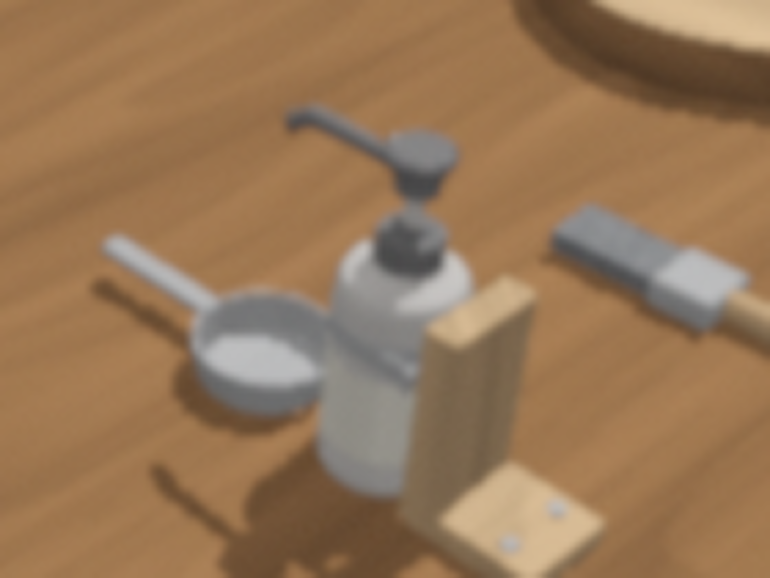

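The pan stands flat under the spout and the gripper is clear. Next I go to the press pad.

```bash
echo '[{"sx":-0.048, "aperture":0}, {"sx":-0.048, "aperture":0}, {"sx":-0.048, "aperture":0}, {"sx":-0.048, "aperture":0}, {"sx":-0.048, "aperture":0}, {"sx":-0.048, "sy":-0.0027, "aperture":0}, {"aperture":0}, {"aperture":0}]' | python3 shift.py; python3 st.py
```

```text
time: 15.27
ee_pos: [0.6708, 0.0622, 0.2467]
eef_rot: [0.028, -3.139, -0.01]
force: [0.3, -0.6, -0.6]
finger_gap: 0.0001
grip_force: 0.0
[0.09  0.611 0.565 1.527 0.006 0.072] [0.6708 0.0622 0.2467]
[[-1.0, -0.018, -0.003], [-0.018, 1.0, 0.006], [0.003, 0.006, -1.0]]
```

Converted, 0.012 m is 0.016, 0.01 m is 0.0133.

```bash
echo '[{"sx":-0.0027, "sz":0.016, "aperture":0}, {"sz":0.016, "aperture":0}, {"sz":0.0133, "aperture":0}, {"sz":0.0053, "aperture":0}, {"aperture":0}]' | python3 shift.py; echo '[{"sz":0.004, "aperture":0}, {"sz":0.004, "aperture":0}, {"sz":0.0027, "aperture":0}, {"aperture":0}]' | python3 shift.py;echo '[{"sz":0.004, "aperture":0}, {"sz":0.004, "aperture":0}, {"sz":0.0027, "aperture":0}, {"aperture":0}]' | python3 shift.py
```

```text
time: 15.68
ee_pos: [0.6708, 0.0627, 0.214]
eef_rot: [-0.029, 3.139, 0.01]
force: [-0.5, -0.9, -0.1]
finger_gap: 0.0
grip_force: 0.0
time: 16.02
ee_pos: [0.6725, 0.0629, 0.2076]
eef_rot: [-0.029, 3.135, 0.011]
force: [0.3, 0.5, -0.2]
finger_gap: -0.0001
grip_force: 0.0
time: 16.35
ee_pos: [0.6731, 0.0629, 0.2008]
eef_rot: [-0.029, 3.133, 0.011]
force: [-1.5, 0.1, 5.5]
finger_gap: -0.0003
grip_force: 3.2
```

Contact at about 5 N, as expected. I continue down.

Converted, 0.003 m is 0.004, 0.002 m is 0.0027.

```bash
echo '[{"sz":0.004, "aperture":0}, {"sz":0.004, "aperture":0}, {"sz":0.0027, "aperture":0}, {"aperture":0}, {"aperture":0}]' | python3 shift.py; echo '[{"sz":0.0027, "aperture":0}, {"sz":0.0013, "aperture":0}, {"aperture":0}, {"aperture":0}]' | python3 shift.py; echo '[{"sz":0.0013, "aperture":0}, {"sz":0.0013, "aperture":0}, {"aperture":0}, {"aperture":0}]' | python3 shift.py
```

```text
time: 16.77
ee_pos: [0.6732, 0.0629, 0.1944]
eef_rot: [-0.029, 3.132, 0.011]
force: [-3.8, -0.5, 10.2]
finger_gap: 0.0001
grip_force: 5.1
time: 17.1
ee_pos: [0.6732, 0.0629, 0.1919]
eef_rot: [-0.029, 3.131, 0.011]
force: [-4.0, -0.2, 11.1]
finger_gap: 0.0003
grip_force: 5.9
time: 17.43
ee_pos: [0.6732, 0.0629, 0.1902]
eef_rot: [-0.029, 3.131, 0.011]
force: [-4.2, -0.7, 12.3]
finger_gap: -0.0
grip_force: 6.4
```

Converted, 0.001 m is 0.0013.

```bash
echo '[{"sz":0.0013, "aperture":0}, {"sz":0.0013, "aperture":0}, {"aperture":0}, {"aperture":0}]' | python3 shift.py; echo '[{"sz":0.0013, "aperture":0}, {"sz":0.0007, "aperture":0}, {"aperture":0}, {"aperture":0}]' | python3 shift.py
```

```text
time: 17.77
ee_pos: [0.6732, 0.0629, 0.1889]
eef_rot: [-0.029, 3.13, 0.011]
force: [-6.0, -0.7, 14.8]
finger_gap: -0.0001
grip_force: 7.5
time: 18.1
ee_pos: [0.6732, 0.0629, 0.1889]
eef_rot: [-0.029, 3.129, 0.011]
force: [-7.0, -0.9, 19.0]
finger_gap: 0.0003
grip_force: 9.9
```

The head has stopped at 16 mm of travel and the force is rising, so it is at the bottom. I give one small nudge, then retreat.

Converted, 0.001 m is 0.0013.

```bash
echo '[{"sz":0.0013, "aperture":0}, {"aperture":0}, {"aperture":0}]' | python3 shift.py; echo '[{"sz":-0.008, "aperture":0}, {"sz":-0.0107, "aperture":0}, {"sz":-0.0133, "aperture":0}, {"sz":-0.0267, "aperture":0}, {"sz":-0.04, "aperture":0}, {"sz":-0.04, "aperture":0}, {"sx":0.04, "sz":-0.0133, "aperture":0}, {"sx":0.0533, "aperture":0}]' | python3 shift.py; echo '[{"sx":0.0533, "aperture":0}, {"sx":0.0533, "aperture":0}, {"sx":0.0533, "aperture":0}, {"sx":0.0533, "aperture":0}, {"sx":0.0533, "aperture":0}, {"aperture":0}, {"aperture":0}, {"aperture":0}]' | python3 shift.py
python3 - <<'E'
from h import *
t=r.camera("top");s=r.camera("scene")
b=cv2.resize(s["img"][150:255,250:390],None,fx=4,fy=4)
cv2.imwrite("pics/s4.png",b[:,:,::-1])
E
```

```text
time: 18.35
ee_pos: [0.6732, 0.063, 0.1889]
eef_rot: [-0.029, 3.128, 0.011]
force: [-9.4, -1.2, 23.0]
finger_gap: -0.0004
grip_force: 11.5
time: 19.02
ee_pos: [0.6061, 0.0612, 0.2976]
eef_rot: [-0.028, 3.127, 0.012]
force: [0.3, 0.5, 1.0]
finger_gap: -0.0001
grip_force: 0.0
time: 19.68
ee_pos: [0.4029, 0.0573, 0.2949]
eef_rot: [-0.029, 3.132, 0.011]
force: [0.8, -0.8, 0.6]
finger_gap: -0.0
grip_force: 0.0
```

View pics/s4.png

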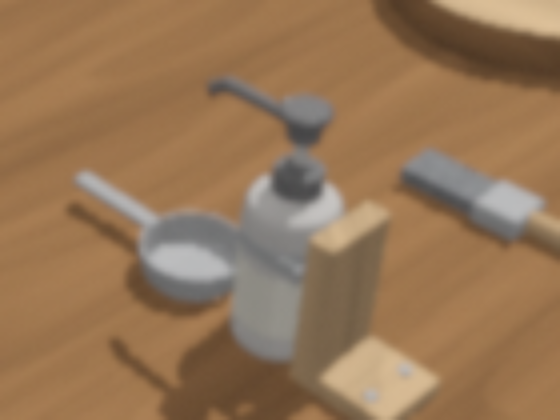

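The head is back up (pad at (307,108)), the pan is unmoved under the spout (rim centre about (190,240)), and the robot is clear.

```bash
python3 -c "
from station import r
print(r.close_job())"
```

```text
the job is handed in; nothing more can be done
None
```

The pan stands flat under the spout, the pump head was pressed to the bottom once and sprang back up, and I handed the job in at about 20 s with the robot clear of everything; the verdict was not shown.

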